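Open the oil cage and hold its gate wide

TASK

Open the oil-bottle cage in the motorbike workshop: squeeze the red catch fully shut, only then squeeze the yellow catch fully shut, then take the gate by its upright orange handle and swing it out past its stiff click until it stands about square to the front of the cage. The gate closes itself, so finish while still holding the handle with the gripper and keeping the gate still and wide open; leave the bottles and everything else on the bench where they are.

Things in the scene. Friction and masses are not known exactly. Their poses are not given: they have to be found in the camera images.
- cage: dark blue steel oil-bottle cage, fixed to the bench, 250 deep, 300 wide, 170 high (mm). Origin: on the bench, middle of its front edge; x points into the cage (away from the robot), y left along its front. Its front beam, 50 deep, top at 170, carries both catches, 115 apart; which is left changes. A silver gate closes the front, hinge on the left (+y).
- red_grip (a point): middle of the red catch when squeezed home: two upright red jaws on the beam, 22 mm deep (cage x), 8 thick, tops 17 mm above this point, beam 28 below. They close along the cage's y: fixed jaw's outer face 20 mm to -y of this point, sliding jaw's 34 mm to +y at joint value 0 and 20 when home. The sliding jaw's hook runs forward (-x) over the gate. Fingers may reach 25 mm below the point.
- yellow_grip (a point): the same point of the yellow catch, which is built alike: fixed jaw's outer face 20 mm to -y of it, sliding jaw's outer face 34 mm to +y at joint value 0 and 20 mm when home.
- red_catch (a joint): travel of the red sliding jaw, m: 0 is out (gate locked), 0.014 is squeezed home; it starts 0 to 0.003 in, moves against about 5 N of friction and stays where it is left. Its hook lets the gate go from about 0.008.
- yellow_catch (a joint): travel of the yellow sliding jaw, m: as for the red one. Must not be squeezed before the red one is home.
- gate_angle (a joint): opening of the gate, rad: 0 shut, 1.57 square to the cage front, stop 1.75. Its free right end swings out towards the robot, clockwise seen from above. A sprung detent resists from about 0.35 to 0.6 (5 N extra at the handle) and is passed by 0.9; a closer spring pulls it shut (about 4 N at the handle when wide): let go, it falls back onto the detent, at about 0.75.
- gate: the silver barred gate, 235 mm wide, 155 mm high, 12 mm thick, with its orange handle; origin on the hinge line at bench height, panel towards its own -y, x and y those of the cage when shut.
- gate_hinge (a point): point on the gate's vertical hinge line, 235 mm above the bench; gate_grip circles it at the same height, 128 mm away.
- gate_grip (a point): point on the gate's handle: an upright round orange post on the gate, 18 mm diameter, top 260 mm above the bench, free of neighbours from 215 mm up. The point lies on its axis, 25 mm below its top. Gate shut: it is 45 mm in front of the cage's front edge, 5 mm right of its middle.
- bottle_a: grey oil bottle, red cap, 62 mm diameter, 130 mm high, standing in the cage; origin under its centre. Leave alone.
- bottle_b: another grey oil bottle like bottle_a in the cage. Leave alone.
- bottle_c: blue oil bottle, yellow cap, same size, in the cage. Leave alone.
- tall_bottle: grey oil bottle, red cap, 76 mm diameter, 190 mm high, on the bench at the right. Leave alone.
- bolt_jar: amber jar, 66 mm diameter, 85 mm high, on the bench at the left. Leave alone.
- spanner: steel spanner, 180 mm long, lying at the left; origin under its middle. Leave alone.
- sprocket: dark steel ring, 100 mm diameter, 12 mm thick, lying at the right. Leave alone.

How it is judged:
On the way, in this order (a step that is already met when the one before it is completed fails the run):
1. the red catch is squeezed home with the gate still shut (value of joint red_catch above 0.011 m and value of joint gate_angle below 0.15 rad), for 0.1 s.
2. then the yellow catch is squeezed home (value of joint each of red_catch, yellow_catch above 0.011 m), for 0.1 s.
3. the gate is swung past its detent by its handle (value of joint gate_angle above 0.9 rad and contact force between the fingers and gate above 0.5 N and distance between the grasp point and gate_grip below 0.05 m), for 0.1 s.
At the end, for the whole second after the job is handed in: the gate is open at least 1.25 rad (72 degrees) and still (under 0.1 rad/s), the fingers hold its orange handle (over 1 N) through the last second, both catches are home (within 3 mm), the bottles and jar stand upright and no bystander has moved more than 30 mm (all of step 2 and value of joint gate_angle above 1.25 rad and velocity of joint gate_angle between -0.1 and 0.1 rad/s and contact force between the fingers and gate above 1 N and distance between the grasp point and gate_grip below 0.045 m and distance of each of bottle_a, bottle_b, bottle_c, tall_bottle, bolt_jar, spanner, sprocket from where it was at the start of the episode below 0.03 m and angle between each of bottle_a, bottle_b, bottle_c, tall_bottle, bolt_jar's own z axis and vertical below 0.3 rad); the arm keeps its last pose, push and grip.
It fails at once if the yellow catch is squeezed before the red one is home (value of joint yellow_catch above 0.007 m and value of joint red_catch below 0.01 m).
It fails at once if a bystander is moved by more than 30 mm or tipped over (distance of any of bottle_a, bottle_b, bottle_c, tall_bottle, bolt_jar, spanner, sprocket from where it was at the start of the episode above 0.03 m or angle between any of bottle_a, bottle_b, bottle_c, tall_bottle, bolt_jar's own z axis and vertical above 0.4 rad).
It also fails if it takes over 48 s, if anything falls off the work surface, if the arm or the gripper's body presses on something with over 40 N, if the wrist force passes 120 N, or if a joint passes its speed limit or range.

ROBOT

A 6-joint arm with a two-finger parallel gripper is mounted at the origin on the work surface. World frame = base frame: x ahead of the robot, y to its left, z up, the work surface at z = 0. Lengths are in m, angles in rad, forces in N, time in s.
With the tool pointing down it reaches from about 0.4 to 0.825 m from the base axis. Payload 7 kg.
Tool frame: the origin (TCP) lies midway between the tips of the shut fingers; the grasp point (between the pads) lies hold_point_z behind it (hold_point_z is the distance from the TCP to the grasp point, in m); z points along the fingers, y is the direction in which the jaws open and shut (so a half turn about z gives the same grasp; the last joint's range is limited). The gripper opens to 88 mm and grips with 3 to 60 N. Pads are 19 mm wide; open, the fingers measure 130 mm over their backs; the gripper's body (78 mm by 193 mm) begins 47 mm behind the grasp point.
Start: joints at [-0.843, 0.359, 0.012, 0, -1.224, -0.288], TCP at [0.287, -0.611, 0.227] pointing down, gripper open.
Joint ranges: [-3.07, 3.07], [-1.43, 2.12], [-1.02, 1.25], [-3.03, 1.67], [-3.05, -0], [-3.03, 3.03]. Speed limits (rad/s): [2.39, 2.39, 3.01, 3.14, 3.14, 3.14].

INTERFACE

Orientations are given as [roll, pitch, yaw] about the fixed x, y, z axes, in that order (R = Rz(yaw) Ry(pitch) Rx(roll)).
In Python, from station import * gives the robot as it stands. The module is installed in compiled form; this text tells all that it offers.
- The arm moves only by the tool arm_command, never from a script. Its arguments are lists of equal length, an entry for each row: "fingers": the closure, from -1 (fully open) to 1 (shut); "dp": the shift along the world's x, y, z in m, a list of three; "roll": the turn about the world's z in rad. In form: {"fingers": [fingers, ...], "dp": [[x, y, z], ...], "roll": [roll, ...]}. A call has 1 to 8 rows; each row shifts and turns the pose as measured when the row begins; what a row does not reach is not made up. A row lasts 1/10 s, in which the tool goes at most 50 mm and 8.59 degrees, less where a joint would pass 70% of its speed; a pose out of reach is approached as far as the arm can. A call is refused whole if a number of a shift passes 0.05 or a number of a turn 0.15, either way. A call with a gripper value outside its range is refused whole. The fingers move at their own pace and stop on an object; "newtons" is the grip in N (left out, the last holds). Time passes only in rows, so rows that do not move let the fingers close. It gives the time, the measured TCP pose, the force and the opening at its end, in the units of the state.
- get_state(): the state, without advancing time (a new reading comes with each control period).
- grab_frame(name): name is "side" or "top" or "wrist"; returns the picture (384x512x3 uint8, blue, green, red); there is no depth.
- calibration(name): a dict with "fx", "fy", "cx", "cy" (pixels), "R" (3x3) and "t" (3): a world point X has camera coordinates R X + t; the wrist camera has in their place "hand_eye" (4x4, takes a point from camera to tool coordinates, whose origin is the TCP and whose axes are the flange's). Camera axes: x right, y down, z forward; pixel columns grow to the right and rows downward; lengths in m; the calibration is good to about 2 mm. A picture is of the moment at which its call begins: read the wrist's pose just before it. calibration takes no time and is no camera call.
- job_done(): hands the job in, once; it reports no verdict.
The state is a dict: "t": time; "q": joint angles; "qd": joint speeds; "joint_efforts": joint torques, N m; "eef_pos": TCP position; "ee_rot": TCP orientation; "force": force on the tool from outside, world axes, zero at the start; "moment": the same for the moment, N m; "width": finger opening in m.
Only numpy, scipy, OpenCV 4.12 (cv2) and the standard library are available. Lean on these libraries where they do the work, as an engineer would, in place of code of your own. Each camera call takes 0.05 s, during which the arm holds its last target.

## Working session

There is one attempt and no reset: what is moved stays moved. The work goes in short steps, Python scripts to look and compute and a tool call to move; the robot and the scene stay as the last step left them, time stands still between calls to the robot, and variables do not carry over. Pictures are saved under pics/ and viewed, and the job is handed in when it is done.

Besides the shell and the picture viewer there is one more tool, called after "Request:" by a JSON object that holds its "fn" and its "kwargs". arm_command: Moves the arm, as the interface text tells. Its arguments: {"type":"object","properties":{"fingers":{"type":"array"},"dp":{"type":"array"},"roll":{"type":"array"},"newtons":{"type":"number"}},"required":["fingers","dp","roll"]}

```bash
mkdir -p pics
python3 - <<'E'
from station import *
import cv2
s=get_state(); print({k:(v if not hasattr(v,'round') else v) for k,v in s.items()})
for n in("side","top","wrist"):
    cv2.imwrite(f"pics/{n}0.png",grab_frame(n)); print(n,calibration(n))
print([k for k in globals() if 'hold' in k.lower()])
E
```

```text
{'t': 0.0, 'q': array([-8.42896223e-01,  3.59385347e-01,  1.10679966e-02, -3.50795742e-04,
       -1.22412878e+00, -2.88102710e-01]), 'qd': array([ 8.43313092e-04, -6.27844527e-05, -1.44082017e-03, -4.18383939e-04,
       -6.91332579e-04, -5.76176450e-04]), 'joint_efforts': array([ 4.85823675e-04, -5.82714200e+01,  2.93064612e+01,  6.99748233e+00,
        6.93586378e-03, -1.56536134e-04]), 'eef_pos': array([ 0.28714909, -0.61032766,  0.22562756]), 'ee_rot': array([ 3.13991714e+00, -1.52630141e-04, -2.70191459e+00]), 'force': array([ 0.22324484, -0.50846897, -0.41129299]), 'moment': array([-0.00346418,  0.02723319,  0.00914337]), 'width': 0.0879050266396533}
side {'fx': 487.2448789776995, 'fy': 487.2448789776995, 'cx': 252.1024847528006, 'cy': 201.92796624074282, 'R': array([[-0.89858307, -0.43815425,  0.02386031],
       [-0.28747976,  0.54674986, -0.78639683],
       [ 0.33151749, -0.71350224, -0.61726065]]), 't': array([0.55719264, 0.29010126, 1.40630126])}
top {'fx': 475.568548491018, 'fy': 475.568548491018, 'cx': 247.98621446910775, 'cy': 191.63890920715522, 'R': array([[-0.01390044, -0.99960892,  0.02426496],
       [-0.99198962,  0.01073926, -0.1258621 ],
       [ 0.12555229, -0.02582013, -0.99175095]]), 't': array([0.00716921, 0.61059367, 1.5676028 ])}
wrist {'fx': 318.3598992140642, 'fy': 318.3598992140642, 'cx': 256.49538464430725, 'cy': 196.99164848780234, 'hand_eye': array([[ 6.72527532e-04, -9.55756765e-01, -2.94157362e-01,
         7.97710348e-02],
       [ 9.99999675e-01,  5.12159619e-04,  6.22208776e-04,
         1.08744401e-04],
       [-4.44024724e-04, -2.94157685e-01,  9.55756799e-01,
        -1.57195422e-01],
       [ 0.00000000e+00,  0.00000000e+00,  0.00000000e+00,
         1.00000000e+00]])}
['hold_point_z']
```

View pics/side0.png

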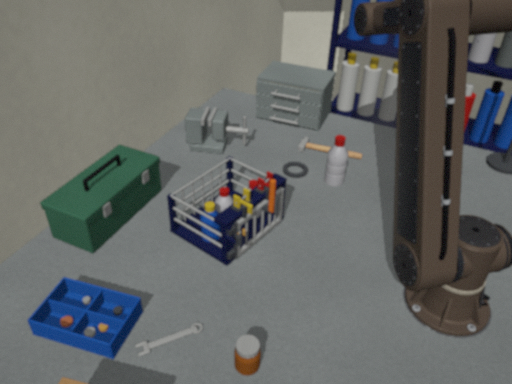

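View pics/top0.png

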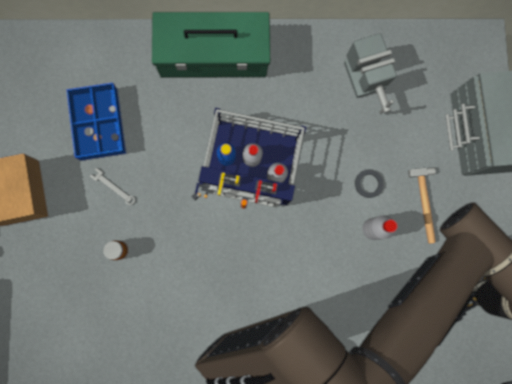

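Run:
```python
from station import *
import cv2,numpy as np
print(hold_point_z)
for n in("side","top"):
    im=cv2.imread(f"pics/{n}0.png")
    h=cv2.cvtColor(im,cv2.COLOR_BGR2HSV)
    for c,lo,hi in(("red",(0,150,80),(6,255,255)),("orange",(7,150,90),(19,255,255)),("yellow",(20,140,80),(34,255,255))):
        m=cv2.inRange(h,lo,hi)
        if c=="red": m|=cv2.inRange(h,(174,150,80),(180,255,255))
        k,l,st,ce=cv2.connectedComponentsWithStats(m)
        for i in range(1,k):
            if st[i,4]>15: print(n,c,st[i],ce[i].round(1))
```

```text
0.0188
side red [464  94  11  34 176] [467.8 107.6]
side red [336 136   9  10  79] [339.7 140.3]
side red [267 172   7   7  28] [269.7 175.4]
side red [250 179  19  11 127] [258.4 183.9]
side red [220 187   9   9  68] [224.1 191.3]
side orange [268 178   8  35 201] [271.5 194.3]
side orange [ 62 321   7   5  21] [ 64.8 322.9]
side orange [236 354  24  20 321] [246.5 364.4]
side yellow [348  53   8  11  67] [351.4  58. ]
side yellow [371  58   7  10  59] [373.9  62.4]
side yellow [393  62   5  11  34] [395.6  67.6]
side yellow [233 189  20  24 222] [243.2 200.8]
side yellow [205 201  10  10  79] [209.4 205.9]
top red [250 145   8  10  63] [253.2 149.5]
top red [275 165   9  10  62] [279.  169.5]
top red [256 181   6  19  53] [258.3 189.2]
top red [272 184   5   7  23] [274.1 186.9]
top red [384 220  13  12 126] [389.9 225.5]
top orange [ 87 106   4   7  21] [ 88.8 109.1]
top orange [241 199   6   9  33] [243.6 202.8]
top yellow [221 144  10  10  74] [225.7 148.7]
top yellow [218 173   7  22  71] [220.9 182.5]
top yellow [235 175   5   9  28] [237.  179.2]
```

```bash
python3 - <<'E'
import cv2,numpy as np
a=cv2.imread("pics/top0.png")[95:220,180:320]; b=cv2.imread("pics/side0.png")[150:265,160:300]
a=cv2.resize(a,None,fx=4,fy=4,interpolation=3)
b=cv2.resize(b,None,fx=4,fy=4,interpolation=3)
cv2.imwrite("pics/topz.png",a);cv2.imwrite("pics/sidez.png",b)
E
cat > h.py <<'E'
from station import *
import cv2,numpy as np
from scipy.spatial.transform import Rotation as Ro
def ray(n,px,st=None):
    c=calibration(n)
    d=np.array([(px[0]-c['cx'])/c['fx'],(px[1]-c['cy'])/c['fy'],1.])
    if n=='wrist':
        T=np.eye(4);T[:3,:3]=Ro.from_euler('xyz',st['ee_rot']).as_matrix();T[:3,3]=st['eef_pos']
        M=T@np.array(c['hand_eye']);return M[:3,3],M[:3,:3]@d
    R=np.array(c['R']);return -R.T@np.array(c['t']),R.T@d
def onz(r,z): return r[0]+r[1]*(z-r[0][2])/r[1][2]
def tri(rs):
    A=0;b=0
    for o,d in rs:
        d=d/np.linalg.norm(d);P=np.eye(3)-np.outer(d,d);A=A+P;b=b+P@o
    X=np.linalg.solve(A,b)
    return X,[np.linalg.norm(np.cross(X-o,d/np.linalg.norm(d))) for o,d in rs]
E
python3 - <<'E'
from h import *
# orange post top: side ~ (272,179) ; top
for z in(.17,.235,.26): print(z,onz(ray('top',(243.6,202.8)),z).round(3),onz(ray('side',(272.5,180)),z).round(3))
print('yellow fixed/sliding top',onz(ray('top',(220.9,182.5)),.215),onz(ray('top',(237,179.2)),.215))
print('red',onz(ray('top',(258.3,189.2)),.215),onz(ray('top',(274.1,186.9)),.215))
E
```

```text
0.17 [0.559 0.017 0.17 ] [ 0.6  -0.1   0.17]
0.235 [0.553 0.018 0.235] [ 0.566 -0.015  0.235]
0.26 [0.55  0.019 0.26 ] [0.553 0.017 0.26 ]
yellow fixed/sliding top [0.61686316 0.08526967 0.215     ] [0.62640312 0.03677591 0.215     ]
red [ 0.59534598 -0.02690878  0.215     ] [ 0.60182076 -0.07463316  0.215     ]
```

View pics/topz.png

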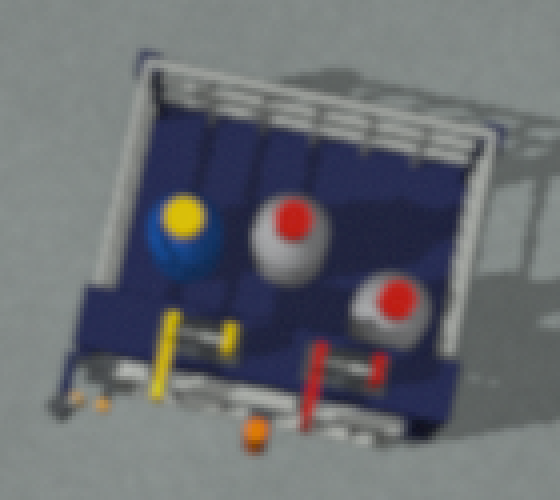

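View pics/sidez.png

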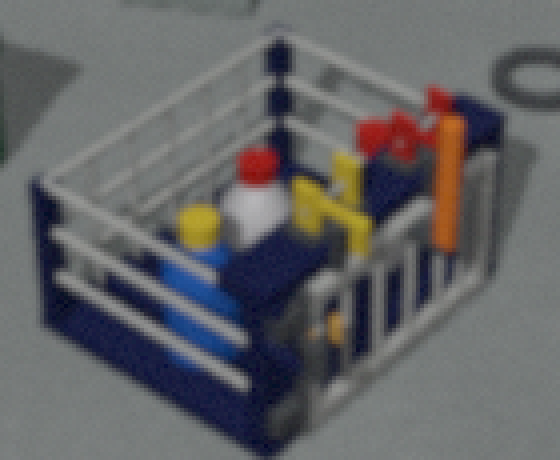

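Request:
{"fn": "arm_command", "kwargs": {"fingers": [-1,-1,-1,-1,-1,-1,-1,-1], "dp": [[0,0,0.05],[0,0,0.05],[0,0,0.05],[0.022,0.044,0],[0.022,0.044,0],[0.022,0.044,0],[0.022,0.044,0],[0.022,0.044,0]], "roll": [0,0,0,-0.05,-0.05,-0.05,-0.05,-0.05]}}

```text
t: 0.95
eef_pos: [0.3953, -0.387, 0.376]
ee_rot: [3.132, -0.0, -2.971]
force: [1.9, 0.1, -0.7]
width: 0.0876
```

Request:
{"fn": "arm_command", "kwargs": {"fingers": [-1,-1,-1,-1,-1,-1,-1,-1], "dp": [[0.022,0.044,0],[0.022,0.044,0],[0.022,0.044,0],[0.022,0.044,0],[0.022,0.044,0],[0.022,0.044,0],[0.022,0.044,0],[0.022,0.044,0]], "roll": [-0.05,-0.05,-0.05,-0.05,-0.05,-0.05,-0.05,0]}}

```text
t: 1.75
eef_pos: [0.5698, -0.0268, 0.3766]
ee_rot: [3.131, 0.002, 2.946]
force: [-0.2, -2.2, -0.2]
width: 0.0878
```

Request:
{"fn": "arm_command", "kwargs": {"fingers": [-1,-1], "dp": [[0.02,0.04,0],[0,0,0]], "roll": [0,0]}}

```text
t: 1.95
eef_pos: [0.5916, 0.0199, 0.3746]
ee_rot: [3.131, -0.001, 2.95]
force: [0.4, -0.4, -0.3]
width: 0.0876
```

Run:
```python
from h import *
import pickle
s=get_state();im=grab_frame('wrist');pickle.dump((s,im),open('w1.pkl','wb'))
print(s['eef_pos'],s['ee_rot'],s['qd'].round(3))
cv2.imwrite("pics/w1.png",cv2.resize(im,(768,576)))
```

```text
[0.59161166 0.0198809  0.37460735] [ 3.13142374e+00 -6.74296752e-04  2.95021901e+00] [-0.017 -0.028 -0.026  0.008 -0.016  0.025]
```

View pics/w1.png

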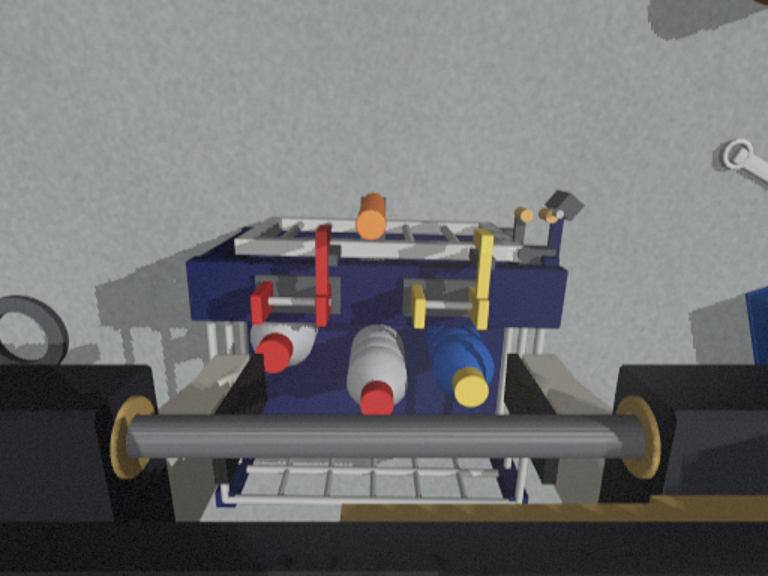

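Request:
{"fn": "arm_command", "kwargs": {"fingers": [-1,-1,-1,-1,-1], "dp": [[-0.03,-0.035,0],[-0.03,-0.035,0],[0,0,0],[0,0,0],[0,0,0]], "roll": [0,0,0,0,0]}}

```text
t: 2.5
eef_pos: [0.5273, -0.0553, 0.3737]
ee_rot: [3.133, -0.003, 2.95]
force: [0.4, -0.2, -0.3]
width: 0.0876
```

Run:
```python
from h import *
import pickle
s=get_state();im=grab_frame('wrist');pickle.dump((s,im),open('w2.pkl','wb'))
print(s['eef_pos'],s['ee_rot'],s['qd'].round(3))
_,i1=pickle.load(open('w1.pkl','rb'))
cv2.imwrite("pics/w1z.png",cv2.resize(i1[120:225,120:390],None,fx=2.9,fy=2.9,interpolation=2))
cv2.imwrite("pics/w2.png",cv2.resize(im,(768,576)))
```

```text
[ 0.52731178 -0.0552985   0.37369401] [ 3.13330714e+00 -2.69141789e-03  2.95027107e+00] [-0.008 -0.004 -0.003 -0.002  0.003  0.   ]
```

View pics/w1z.png

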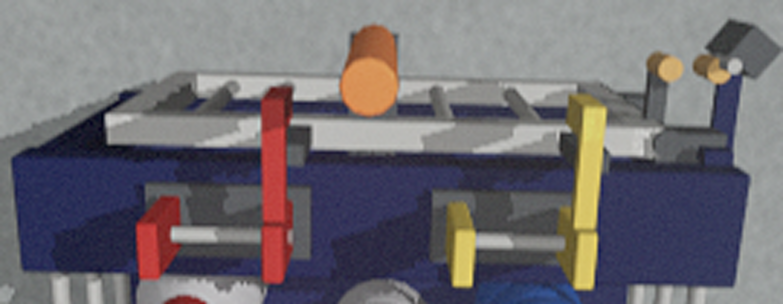

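View pics/w2.png

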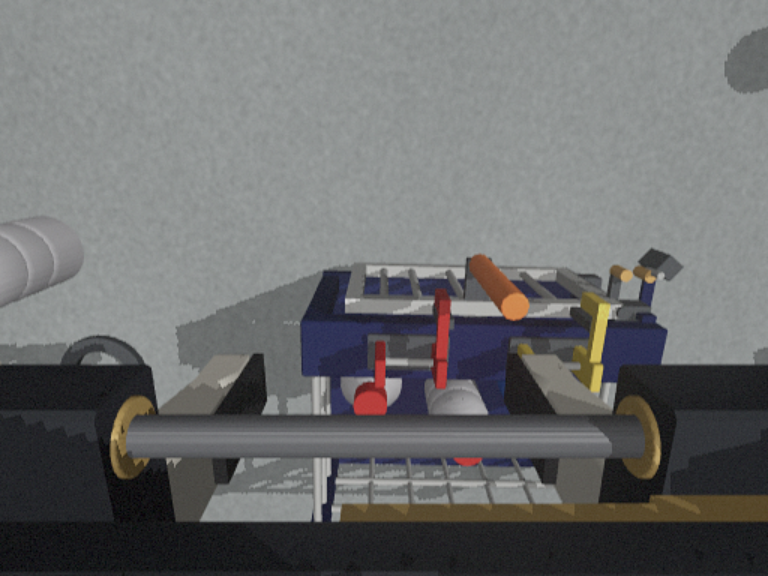

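Run:
```python
from h import *
import pickle
_,im=pickle.load(open('w2.pkl','rb'))
cv2.imwrite("pics/w2z.png",cv2.resize(im[160:265,190:460],None,fx=2.9,fy=2.9,interpolation=2))
```

```text
(no output)
```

View pics/w2z.png

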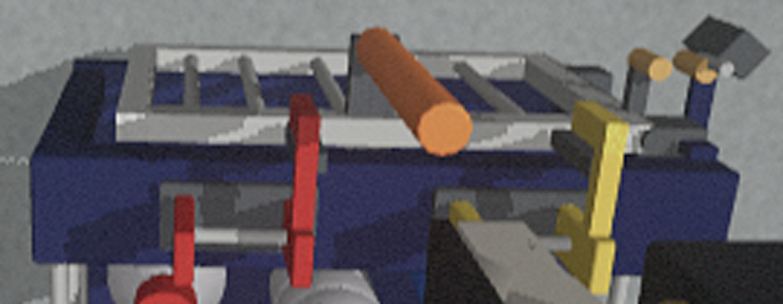

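Run:
```python
from h import *
import pickle
_,im=pickle.load(open('w1.pkl','rb'))
a=cv2.resize(im[145:222,160:235],None,fx=7.5,fy=7.5,interpolation=2)
b=cv2.resize(im[145:222,265:340],None,fx=7.5,fy=7.5,interpolation=2)
o=np.hstack([a,b])
o=cv2.resize(o,(800,int(o.shape[0]*800/o.shape[1]))); print(o.shape,800/150)
cv2.imwrite("pics/w1zz.png",np.clip(o*1.5,0,255).astype('uint8'))
_,im=pickle.load(open('w2.pkl','rb'))
a=cv2.resize(im[185:265,235:310],None,fx=7.5,fy=7.5,interpolation=2)
b=cv2.resize(im[185:265,340:415],None,fx=7.5,fy=7.5,interpolation=2)
o=np.hstack([a,b])
o=cv2.resize(o,(800,int(o.shape[0]*800/o.shape[1])))
cv2.imwrite("pics/w2zz.png",np.clip(o*1.5,0,255).astype('uint8'))
```

```text
(411, 800, 3) 5.333333333333333
```

View pics/w1zz.png

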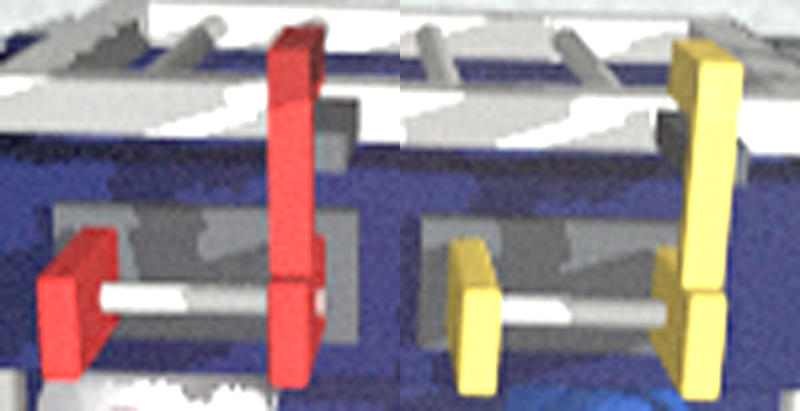

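View pics/w2zz.png

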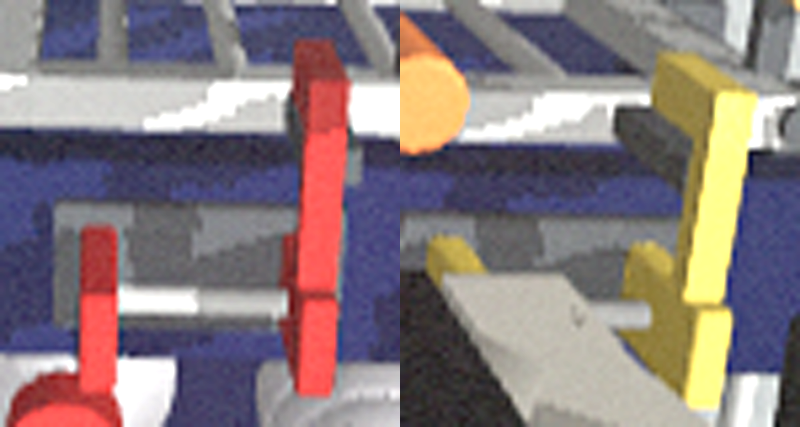

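```bash
cat > m.py <<'E'
from h import *
import pickle
s1,i1=pickle.load(open('w1.pkl','rb'));s2,i2=pickle.load(open('w2.pkl','rb'))
k=16/3
def r1(x,y): return ray('wrist',((160 if x<400 else 265-400/k)+x/k,145+y/k),s1)
def r2(x,y): return ray('wrist',((235 if x<400 else 340-400/k)+x/k,185+y/k),s2)
P={}
for n,a,b in(('rf',(59,329),(98,344)),('rs',(290,333),(316,345)),('ys',(702,344),(707,356)),('yf',(478,342),None)):
    if b:
        X,e=tri([r1(*a),r2(*b)]);print(n,X.round(4),np.round(e,4))
        print('   w2 @.215',onz(r2(*b),.215).round(4))
    P[n]=onz(r1(*a),.215);print('   w1 @.215',P[n].round(4))
for a,b in(('rf','rs'),('yf','ys'),('rf','yf'),('rs','ys')): 
    d=P[b]-P[a];print(a,b,np.hypot(*d[:2]).round(4),'yaw',-np.arctan2(d[0],d[1]))
# orange
for n,im,s in((1,i1,s1),(2,i2,s2)):
    h=cv2.cvtColor(im,cv2.COLOR_BGR2HSV);m=cv2.inRange(h,(6,100,60),(18,255,255))
    q,l,st,ce=cv2.connectedComponentsWithStats(m)
    for i in range(1,q):
        if st[i,4]>150:print(n,st[i],ce[i])
E
python3 m.py
```

```text
rf [ 0.6025 -0.0716  0.2146] [0.0001 0.0001]
   w2 @.215 [ 0.6024 -0.0716  0.215 ]
   w1 @.215 [ 0.6023 -0.0714  0.215 ]
rs [ 0.6127 -0.0277  0.2122] [0. 0.]
   w2 @.215 [ 0.6113 -0.0278  0.215 ]
   w1 @.215 [ 0.6119 -0.0271  0.215 ]
ys [0.6359 0.0834 0.215 ] [0.0001 0.0001]
   w2 @.215 [0.6358 0.0834 0.215 ]
   w1 @.215 [0.6359 0.0833 0.215 ]
   w1 @.215 [0.627  0.0398 0.215 ]
rf rs 0.0453 yaw -0.21264466605189666
yf ys 0.0444 yaw -0.20381387645398347
rf yf 0.1139 yaw -0.2180985943160463
rs ys 0.1131 yaw -0.2146726766266086
1 [237 129  20  31 494] [247.43522267 144.58502024]
2 [313 170  40  44 834] [332.57553957 191.97721823]
```

Run:
```python
from m import *
X,e=tri([ray('wrist',(247.2,149.7),s1),ray('wrist',(343.4,204.1),s2)]);print('post top',X,e)
th=.215;xa=np.array([np.cos(th),-np.sin(th)]);ya=np.array([np.sin(th),np.cos(th)])
mid=(np.array([.606,-.056])+np.array([.6304,.0554]))/2
print('cage front mid from catches',mid-.025*xa); f=X[:2]+.045*xa+.005*ya;print('from post',f)
H=np.array(X[:2]);print('dist post->front-mid comps',(mid-X[:2])@xa,(mid-X[:2])@ya)
```

```text
rf [ 0.6025 -0.0716  0.2146] [0.0001 0.0001]
   w2 @.215 [ 0.6024 -0.0716  0.215 ]
   w1 @.215 [ 0.6023 -0.0714  0.215 ]
rs [ 0.6127 -0.0277  0.2122] [0. 0.]
   w2 @.215 [ 0.6113 -0.0278  0.215 ]
   w1 @.215 [ 0.6119 -0.0271  0.215 ]
ys [0.6359 0.0834 0.215 ] [0.0001 0.0001]
   w2 @.215 [0.6358 0.0834 0.215 ]
   w1 @.215 [0.6359 0.0833 0.215 ]
   w1 @.215 [0.627  0.0398 0.215 ]
rf rs 0.0453 yaw -0.21264466605189666
yf ys 0.0444 yaw -0.20381387645398347
rf yf 0.1139 yaw -0.2180985943160463
rs ys 0.1131 yaw -0.2146726766266086
1 [237 129  20  31 494] [247.43522267 144.58502024]
2 [313 170  40  44 834] [332.57553957 191.97721823]
post top [0.55253551 0.02080389 0.25919493] [np.float64(5.658456610768871e-05), np.float64(5.658456610798102e-05)]
cage front mid from catches [0.59377559 0.00503369]
from post [0.59756618 0.01608814]
dist post->front-mid comps 0.06865511777575006 -0.00660865076994761
```

Request:
{"fn": "arm_command", "kwargs": {"fingers": [-1,-1,-1,-1,-1,-1], "dp": [[0.04,0,0],[0.039,0,0],[0,0,0],[0,0,-0.04],[0,0,-0.04],[0,0,0]], "roll": [-0.012,-0.012,0,0,0,0]}}

```text
t: 3.15
eef_pos: [0.6116, -0.0531, 0.2904]
ee_rot: [3.133, -0.002, 2.928]
force: [0.4, -0.2, 0.2]
width: 0.088
```

Request:
{"fn": "arm_command", "kwargs": {"fingers": [-1,-1,-1,-1,-1,-1], "dp": [[-0.005,-0.003,-0.035],[0,0,-0.035],[0,0,0],[0,0,-0.02],[0,0,-0.015],[0,0,0]], "roll": [0,0,0,0,0,0]}}

```text
t: 3.75
eef_pos: [0.6128, -0.0553, 0.195]
ee_rot: [3.134, 0.009, 2.932]
force: [0.1, -0.6, -0.0]
width: 0.0876
```

Run:
```python
from h import *
s=get_state();print(s['eef_pos'],s['ee_rot'],s['force'])
cv2.imwrite("pics/w3.png",cv2.resize(grab_frame('wrist'),(768,576)))
```

```text
[ 0.61281513 -0.05526886  0.194987  ] [3.13358763 0.00889832 2.93181538] [ 0.14482094 -0.60177666 -0.01059549]
```

View pics/w3.png

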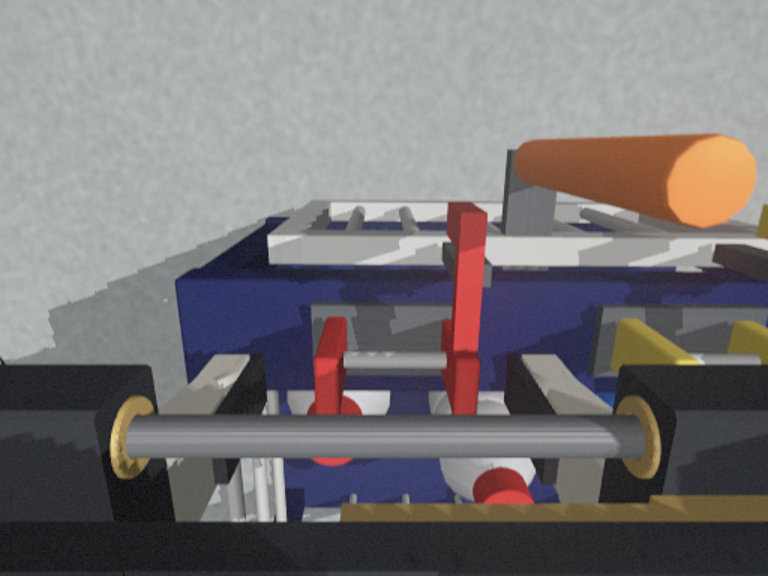

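Request:
{"fn": "arm_command", "kwargs": {"fingers": [-1,-1,1,1,1,1,1,1], "dp": [[-0.007,-0.001,-0.012],[0,0,0],[0,0,0],[0,0,0],[0,0,0],[0,0,0],[0,0,0],[0,0,0]], "roll": [-0.005,0,0,0,0,0,0,0], "newtons": 15}}

```text
t: 4.6
eef_pos: [0.6084, -0.0546, 0.1884]
ee_rot: [3.129, 0.017, 2.928]
force: [0.3, -18.0, -3.8]
width: 0.0453
```

Request:
{"fn": "arm_command", "kwargs": {"fingers": [1,1,1,1], "dp": [[0,0,0],[0,0,0],[0,0,0],[0,0,0]], "roll": [0,0,0,0], "newtons": 20}}

```text
t: 5.0
eef_pos: [0.6078, -0.0575, 0.1883]
ee_rot: [3.134, 0.016, 2.927]
force: [-1.4, -0.5, 0.1]
width: 0.0397
```

Run:
```python
from h import *
s=get_state();print(s['eef_pos'],s['ee_rot'],s['force'],s['width'])
cv2.imwrite("pics/w4.png",cv2.resize(grab_frame('wrist'),(768,576)))
```

```text
[ 0.60781988 -0.05745184  0.18833554] [3.13364251 0.01590706 2.92709523] [-1.38625965 -0.54152602  0.07762465] 0.0397392042060352
```

View pics/w4.png

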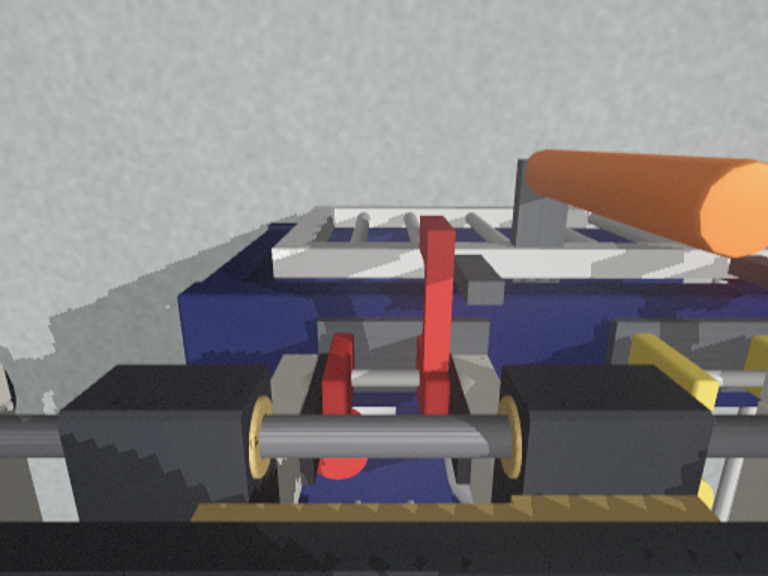

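Request:
{"fn": "arm_command", "kwargs": {"fingers": [-1,-1,-1,-1,-1,-1,-1,-1], "dp": [[0,0,0],[0,0,0],[0,0,0],[0,0,0],[0,0,0.03],[0,0,0.03],[0,0,0],[0,0,0]], "roll": [0,0,0,0,0,0,0,0]}}

```text
t: 5.85
eef_pos: [0.6072, -0.0575, 0.2494]
ee_rot: [3.135, 0.014, 2.928]
force: [-0.5, -0.2, 0.4]
width: 0.087
```

Request:
{"fn": "arm_command", "kwargs": {"fingers": [-1,-1,-1,-1,-1], "dp": [[0.008,0.037,0],[0.008,0.037,0],[0.008,0.037,0],[0,0,0],[0,0,0]], "roll": [0,0,0,0,0]}}

```text
t: 6.35
eef_pos: [0.6305, 0.0563, 0.2462]
ee_rot: [3.137, 0.011, 2.925]
force: [-1.2, 0.0, 0.1]
width: 0.0874
```

Request:
{"fn": "arm_command", "kwargs": {"fingers": [-1,-1,-1,-1,-1,-1], "dp": [[-0.002,-0.002,-0.025],[-0.002,0,-0.02],[0,0,0],[0,0,-0.012],[0,0,0],[0,0,0]], "roll": [0,0,0,0,0,0]}}

```text
t: 6.95
eef_pos: [0.6262, 0.0516, 0.1874]
ee_rot: [3.137, 0.011, 2.924]
force: [0.2, 0.0, -0.7]
width: 0.0876
```

Run:
```python
from h import *
s=get_state();print(s['eef_pos'],s['ee_rot'],s['force'],s['width'])
cv2.imwrite("pics/w5.png",cv2.resize(grab_frame('wrist'),(768,576)))
```

```text
[0.62624071 0.05156154 0.18738602] [3.13743236 0.01139679 2.92360323] [ 0.17028211  0.04533644 -0.70870662] 0.08757531878247615
```

View pics/w5.png

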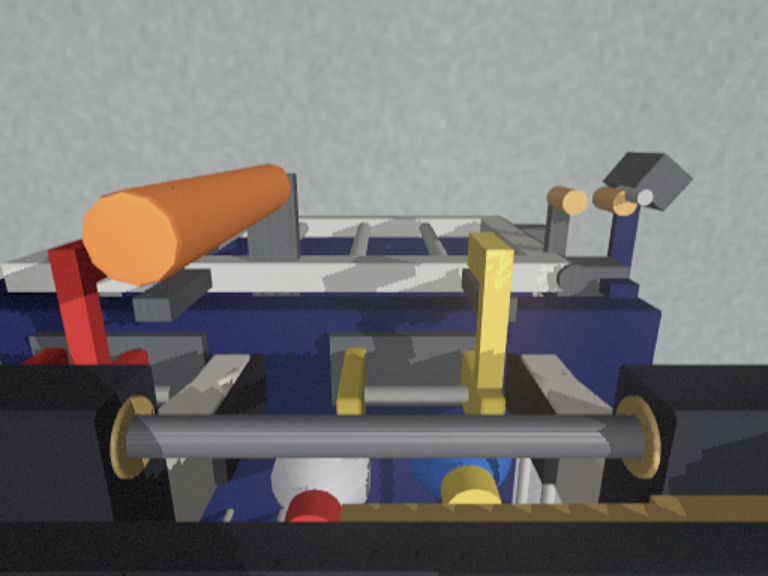

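Request:
{"fn": "arm_command", "kwargs": {"fingers": [-1,-1,1,1,1,1,1,1], "dp": [[0.003,0.002,-0.002],[0,0,0],[0,0,0],[0,0,0],[0,0,0],[0,0,0],[0,0,0],[0,0,0]], "roll": [0,0,0,0,0,0,0,0], "newtons": 20}}

```text
t: 7.8
eef_pos: [0.6312, 0.0572, 0.187]
ee_rot: [3.131, 0.015, 2.924]
force: [0.4, 5.0, -1.1]
width: 0.0449
```

Request:
{"fn": "arm_command", "kwargs": {"fingers": [1,1,1,1], "dp": [[0,0,0],[0,0,0],[0,0,0],[0,0,0]], "roll": [0,0,0,0]}}

```text
t: 8.2
eef_pos: [0.6307, 0.0552, 0.187]
ee_rot: [3.134, 0.014, 2.924]
force: [0.9, 0.3, 0.0]
width: 0.0396
```

Run:
```python
from h import *
s=get_state();print(s['eef_pos'],s['ee_rot'],s['force'],s['width'],s['q'])
cv2.imwrite("pics/w6.png",cv2.resize(grab_frame('wrist'),(768,576)))
```

```text
[0.63072364 0.05523478 0.18700063] [3.13435664 0.01445316 2.92439556] [0.90246577 0.34336431 0.01852227] 0.039619065596472436 [ 0.39663128  0.30785861 -0.15641857  0.00271686 -1.09053802 -2.18580836]
```

View pics/w6.png

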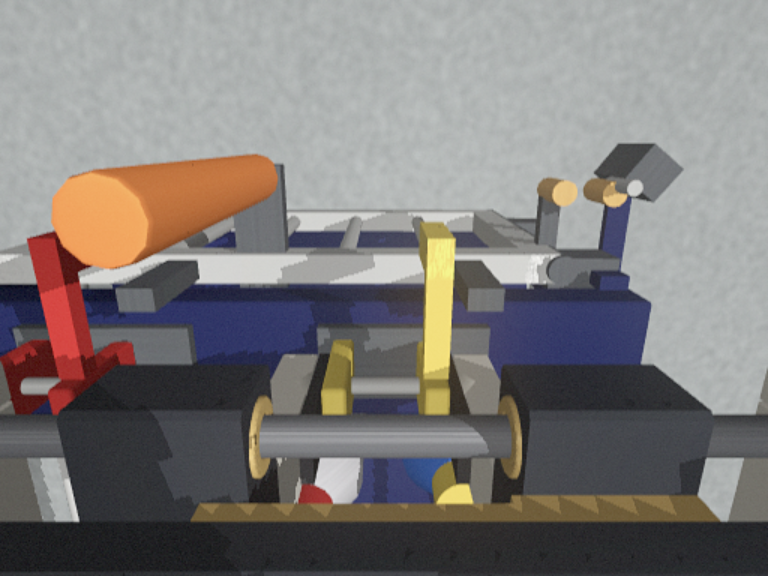

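```bash
python3 - <<'E' | tail -4
from m import *
X,e=tri([ray('wrist',(373.4,142.4),s1),ray('wrist',(440.7,184.1),s2)]);print('pin',X,e)
p=np.array([.5525,.0208]);th=.215;xa=np.array([np.cos(th),-np.sin(th)]);ya=np.array([np.sin(th),np.cos(th)])
d=X[:2]-p;print(np.hypot(*d),d@xa,d@ya)
for n,a in(('k1',(664,67)),('k2',(710,68))):
    print(n,onz(ray('wrist',(120+a[0]/2.9,120+a[1]/2.9),s1),.17))
E
```

```text
pin [0.58644296 0.16113192 0.16226752] [np.float64(0.00026485200026953563), np.float64(0.0002648520002695809)]
0.14437857395101109 0.003222015485039756 0.14434261751936517
k1 [0.58020089 0.13127481 0.17      ]
k2 [0.58403586 0.14895533 0.17      ]
```

Request:
{"fn": "arm_command", "kwargs": {"fingers": [-1,-1,-1,-1,-1,-1,-1,-1], "dp": [[0,0,0],[0,0,0],[0,0,0],[0,0,0],[0,0,0.04],[0,0,0.04],[0,0,0.04],[0,0,0.03]], "roll": [0,0,0,0,0,0,0,0]}}

```text
t: 9.05
eef_pos: [0.6267, 0.0539, 0.3359]
ee_rot: [3.141, 0.004, 2.924]
force: [0.7, 0.4, -0.7]
width: 0.0873
```

Request:
{"fn": "arm_command", "kwargs": {"fingers": [-1,-1,-1,-1,-1,-1,-1,-1], "dp": [[-0.009,-0.004,0],[-0.009,-0.004,0],[-0.009,-0.004,0],[-0.009,-0.004,0],[-0.009,-0.004,0],[-0.009,-0.004,0],[-0.009,-0.004,0],[-0.009,-0.004,0]], "roll": [0.14,0.14,0.14,0.14,0.14,0.14,0.14,0.14]}}

```text
t: 9.85
eef_pos: [0.5544, 0.0211, 0.3428]
ee_rot: [3.139, 0.014, -2.197]
force: [0.6, 1.1, -0.7]
width: 0.0877
```

Request:
{"fn": "arm_command", "kwargs": {"fingers": [-1,-1,-1,-1], "dp": [[0,0,0],[0,0,0],[0,0,0],[0,0,0]], "roll": [0.14,0.14,0,0]}}

```text
t: 10.25
eef_pos: [0.553, 0.0204, 0.344]
ee_rot: [3.14, 0.015, -1.906]
force: [-0.1, 0.8, 0.0]
width: 0.0878
```

Run:
```python
from h import *
s=get_state();print(s['eef_pos'],s['ee_rot'],s['q'].round(2))
im=grab_frame('wrist')
cv2.imwrite("pics/w7.png",cv2.resize(im,(768,576)))
print('jar',onz(ray('top',(115,250)),.085))
```

```text
[0.55302371 0.0203581  0.34399458] [ 3.14028357  0.01512552 -1.90630601] [ 0.38  0.1  -0.06 -0.01 -1.4  -0.72]
jar [0.42073463 0.43000391 0.085     ]
```

View pics/w7.png

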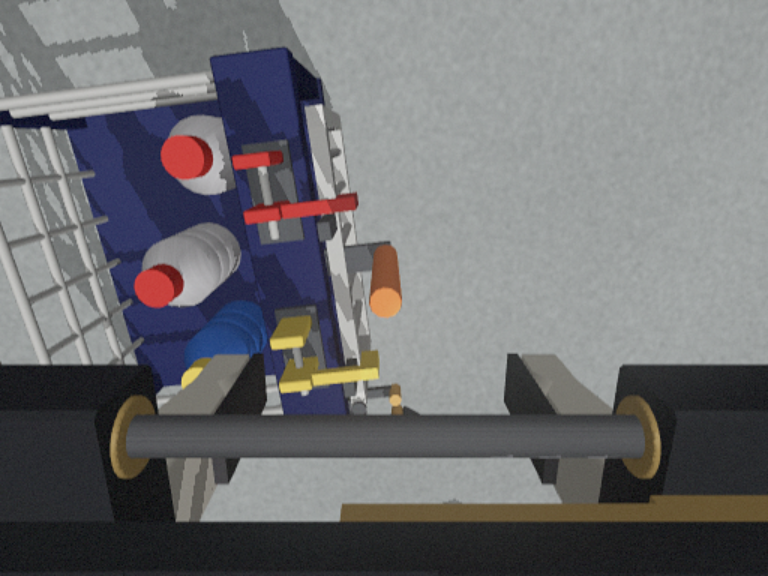

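Request:
{"fn": "arm_command", "kwargs": {"fingers": [-1,-1,-1,-1,-1,-1], "dp": [[0,0,-0.035],[0,0,-0.03],[0,0,0],[0,0,-0.025],[0,0,-0.015],[0,0,0]], "roll": [0,0,0,0,0,0]}}

```text
t: 10.9
eef_pos: [0.5552, 0.0205, 0.2408]
ee_rot: [-3.138, 0.017, -1.921]
force: [-0.1, -0.4, 0.0]
width: 0.0878
```

Run:
```python
from h import *
s=get_state();print(s['eef_pos'],s['ee_rot'],s['force'])
im=grab_frame('wrist')
cv2.imwrite("pics/w8.png",cv2.resize(im,(768,576)))
```

```text
[0.55516279 0.02047046 0.24083786] [-3.13785668  0.01679169 -1.92085686] [-0.08317719 -0.38929816  0.00602056]
```

View pics/w8.png

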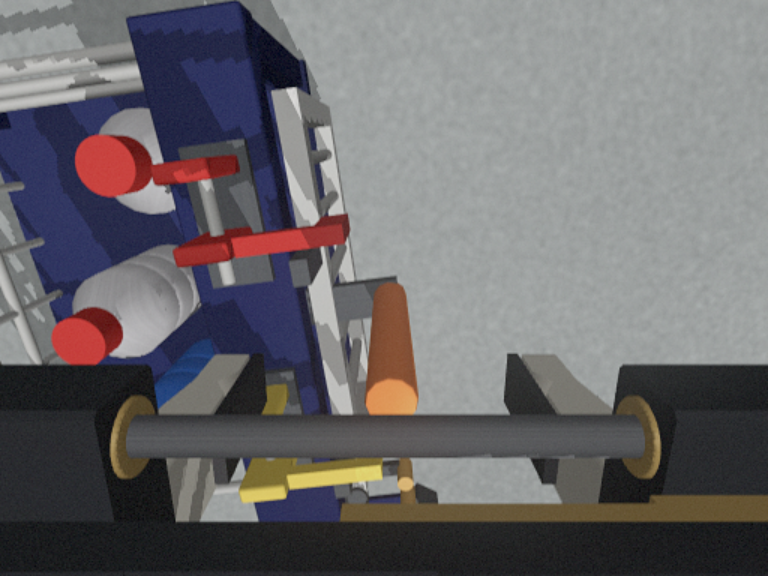

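Request:
{"fn": "arm_command", "kwargs": {"fingers": [-1,-1,1,1,1,1,1,1], "dp": [[-0.002,0,-0.016],[0,0,0],[0,0,0],[0,0,0],[0,0,0],[0,0,0],[0,0,0],[0,0,0]], "roll": [0,0,0,0,0,0,0,0], "newtons": 30}}

```text
t: 11.75
eef_pos: [0.5582, 0.0212, 0.2353]
ee_rot: [-3.127, 0.023, -1.922]
force: [0.3, 1.2, 0.1]
width: 0.0449
```

Request:
{"fn": "arm_command", "kwargs": {"fingers": [1,1,1,1,1,1], "dp": [[0,0,0],[0,0,0],[0,0,0],[0,0,0],[0,0,0],[0,0,0]], "roll": [0,0,0,0,0,0]}}

```text
t: 12.35
eef_pos: [0.5544, 0.0223, 0.2351]
ee_rot: [-3.134, 0.022, -1.923]
force: [-0.6, 1.0, 0.6]
width: 0.0173
```

Run:
```python
from h import *
s=get_state();print(s['eef_pos'],s['ee_rot'],s['force'],s['width'])
im=grab_frame('wrist')
cv2.imwrite("pics/w9.png",cv2.resize(im,(768,576)))
p=s['eef_pos'][:2]; h=p+[.0622,.1118]
for th in np.arange(0,1.61,.1):
    R=np.array([[np.cos(th),np.sin(th)],[-np.sin(th),np.cos(th)]]); print(round(th,2),(h+R@(p-h)).round(4))
```

```text
[0.55439147 0.02227505 0.23507065] [-3.13369396  0.02187949 -1.92273413] [-0.55791376  1.03057677  0.55665944] 0.017281522720813052
0.0 [0.5544 0.0223]
0.1 [0.5435 0.029 ]
0.2 [0.5334 0.0369]
0.3 [0.5241 0.0456]
0.4 [0.5158 0.0553]
0.5 [0.5084 0.0658]
0.6 [0.5021 0.0769]
0.7 [0.497  0.0886]
0.8 [0.4931 0.1008]
0.9 [0.4904 0.1133]
1.0 [0.4889 0.126 ]
1.1 [0.4887 0.1388]
1.2 [0.4899 0.1515]
1.3 [0.4922 0.1641]
1.4 [0.4958 0.1764]
1.5 [0.5007 0.1882]
1.6 [0.5067 0.1995]
```

View pics/w9.png

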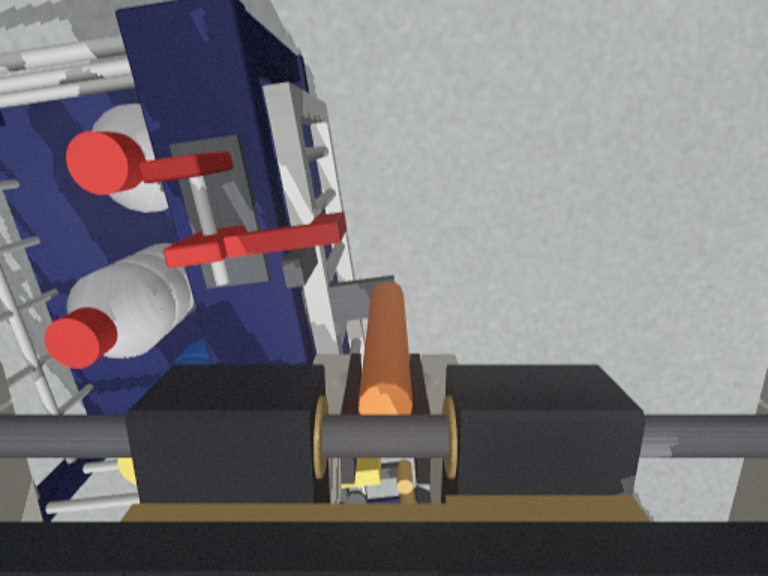

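Request:
{"fn": "arm_command", "kwargs": {"fingers": [0.3,0.3,0.3,0.3,1,1,1,1], "dp": [[0,0,0],[0,0,-0.01],[0,0,-0.01],[0,0,0],[0,0,0],[0,0,0],[0,0,0],[0,0,0]], "roll": [0,0,0,0,0,0,0,0]}}

```text
t: 13.2
eef_pos: [0.554, 0.0217, 0.212]
ee_rot: [-3.135, 0.02, -1.923]
force: [-0.5, 1.3, 0.2]
width: 0.0177
```

Request:
{"fn": "arm_command", "kwargs": {"fingers": [1,1,1], "dp": [[0,0,0],[0,0,0],[0,0,0]], "roll": [0,0,0]}}

```text
t: 13.5
eef_pos: [0.5539, 0.0218, 0.212]
ee_rot: [-3.135, 0.02, -1.923]
force: [-0.5, 1.2, -1.0]
width: 0.0173
```

Request:
{"fn": "arm_command", "kwargs": {"fingers": [1,1,1], "dp": [[-0.011,0.007,0.002],[-0.01,0.008,0.001],[-0.009,0.009,0]], "roll": [-0.1,-0.1,-0.1], "newtons": 35}}

```text
t: 13.8
eef_pos: [0.5234, 0.0451, 0.212]
ee_rot: [-3.137, 0.018, -2.235]
force: [-1.2, -2.1, 3.4]
width: 0.0177
```

Request:
{"fn": "arm_command", "kwargs": {"fingers": [1,1,1,1], "dp": [[-0.009,0.01,0.001],[-0.008,0.011,0],[-0.007,0.012,0],[-0.005,0.012,0]], "roll": [-0.1,-0.1,-0.1,-0.1]}}

```text
t: 14.2
eef_pos: [0.4962, 0.0886, 0.212]
ee_rot: [-3.131, 0.02, -2.653]
force: [1.0, -2.9, -1.4]
width: 0.0176
```

θ≈0.7, on the arc.

Request:
{"fn": "arm_command", "kwargs": {"fingers": [1,1,1,1], "dp": [[-0.004,0.012,0],[-0.003,0.013,0],[-0.001,0.013,0],[0,0.013,0]], "roll": [-0.1,-0.1,-0.1,-0.1]}}

```text
t: 14.6
eef_pos: [0.4886, 0.141, 0.212]
ee_rot: [-3.132, 0.024, -3.07]
force: [5.9, -2.6, -5.8]
width: 0.0176
```

Request:
{"fn": "arm_command", "kwargs": {"fingers": [1,1,1,1], "dp": [[0.002,0.012,0],[0.003,0.012,0],[0.004,0.012,0],[0.004,0.009,0]], "roll": [-0.1,-0.1,-0.1,-0.06]}}

```text
t: 15.0
eef_pos: [0.5009, 0.1875, 0.212]
ee_rot: [-3.132, 0.024, 2.838]
force: [-0.2, -6.4, -0.9]
width: 0.0173
```

Request:
{"fn": "arm_command", "kwargs": {"fingers": [1,1,1,1], "dp": [[0,0,0],[0,0,0],[0,0,0],[0,0,0]], "roll": [0,0,0,0]}}

```text
t: 15.4
eef_pos: [0.5006, 0.1867, 0.212]
ee_rot: [-3.132, 0.024, 2.841]
force: [-1.9, -2.8, -1.0]
width: 0.0177
```

Run:
```python
from h import *
s=get_state();print(s['eef_pos'],s['ee_rot'],s['force'],s['width'],s['qd'].round(3))
for n in('wrist','top','side'):
    im=grab_frame(n)
    if n=='top': im=im[80:280,70:420]
    if n=='side': im=im[120:384,0:400]
    cv2.imwrite(f"pics/{n}_end.png",cv2.resize(im,None,fx=2 if n!='wrist' else 1.5,fy=2 if n!='wrist' else 1.5))
s=get_state();print(s['eef_pos'],s['force'],s['width'])
```

```text
[0.50060002 0.18667232 0.21204484] [-3.13178483  0.02367026  2.84095189] [-1.92509905 -2.83162588 -0.96225944] 0.0176688905350489 [-0.005 -0.006 -0.005 -0.002  0.001  0.011]
[0.50059877 0.18673722 0.21201042] [-2.5811007  -2.85118553 -0.24611497] 0.017442770167476265
```

View pics/wrist_end.png

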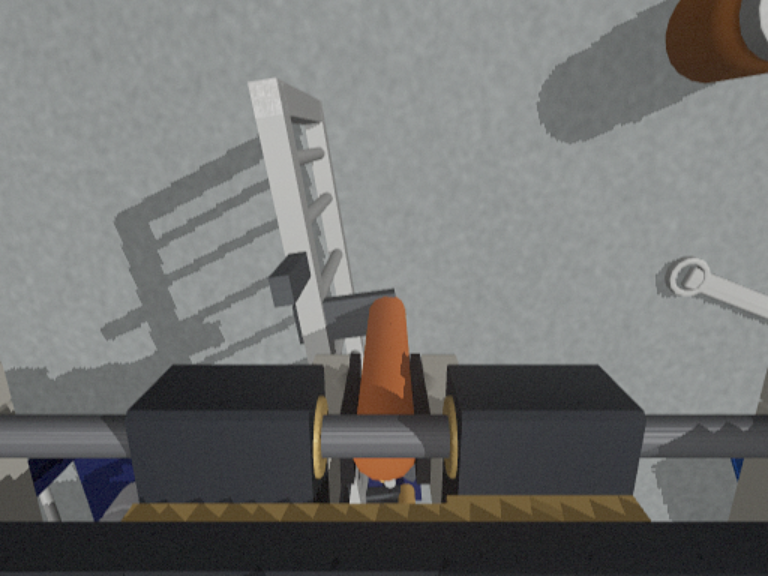

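View pics/top_end.png

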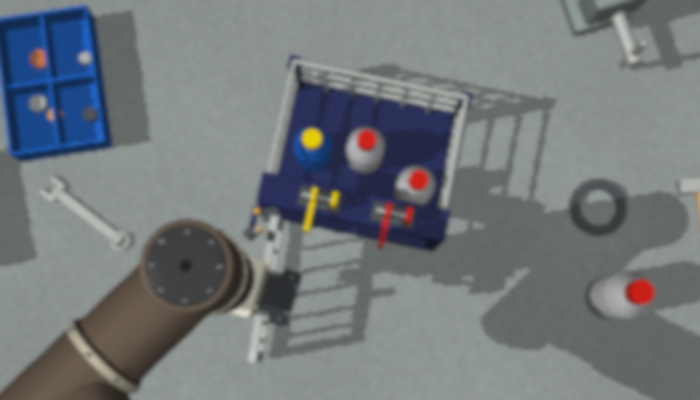

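View pics/side_end.png

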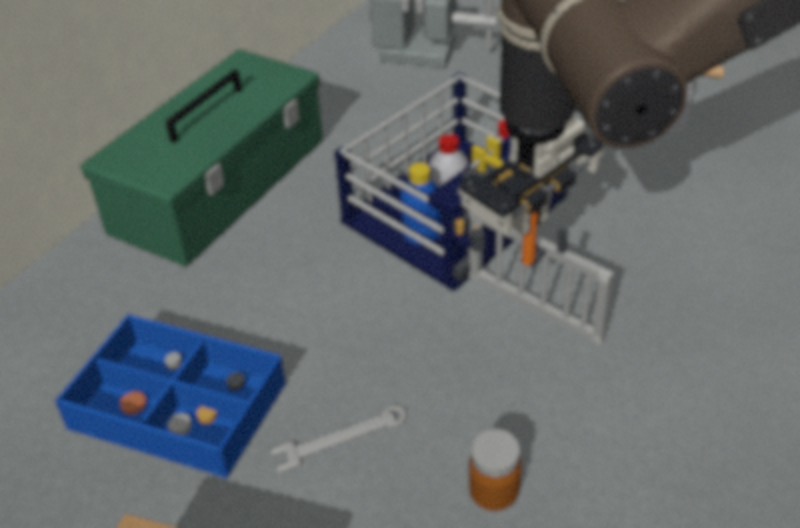

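Run:
```python
from station import *
print(job_done()); s=get_state();print(s['t'],s['eef_pos'],s['width'],s['force'])
```

```text
the job is handed in; nothing more can be done
None
the job is handed in; nothing more can be done
```

I squeezed the red catch fully home, then the yellow one. I then took the orange handle and swung the gate past its click to about 1.5 rad, and handed in still holding it at about 15.6 s.

**Catches:** the fingers closed to 39.7 mm on the red catch and 39.6 mm on the yellow, against the 40 mm expected when home. In the last pictures both still look closed.

**Gate:** the last reading before hand-in had the gripper at (0.501, 0.187, 0.212), which is within about 2 mm of where the handle should be at 1.5 rad. The gate looked square to the cage and the arm was at rest. The fingers were 17.4 mm apart on the 18 mm post with the grip set at 35 N, and the outside force was about 4 N. The grasp point was about 4 mm below the handle's grip point by height.

**Surroundings:** the bottles, jar, spanner and sprocket looked upright and in place in the top and side pictures. I judged that by eye and did not measure it.

**Checks that failed or disagreed:**
- **First grip on the handle:** it came about 20 mm too high, so I reopened the fingers a little and lowered them before pulling.
- **Hinge position:** the pin I measured by camera lay 144 mm from the handle, not 128 mm. I took it for a different part and placed the hinge from the given sizes. The gate followed that arc without strain.
- **Final state reading:** the station refused a reading after hand-in, so the figures above are from just before it.

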